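# Take the specimen carousel back one notch

### The job

The specimen carousel has been turned one notch too far. With a fingertip, push the pawl's thumb bar outward so that the pawl lifts out of the teeth and stays thrown back; then push the wheel back (clockwise seen from above) by one notch, best by one of its two upright pegs, and finally flip the pawl down again so that it sits fully in that next notch and locks the wheel. Do not pick up anything: leave the jars standing in their cups and do not disturb the other things on the bench.

Things in the scene. Friction and masses are not known exactly. Their poses are not given: they have to be found in the camera images.
- carousel: the carousel's fixed base, a round white plate bolted to the bench with a tongue that carries the pawl. Origin: on the wheel's axis at bench height; z up; +y points from the wheel's axis towards the pawl's hinge, 158 mm away
- wheel_top (a point): middle of the wheel's flat top (under the low hub), 32 mm above the bench. The grey wheel is 260 mm across, with 12 steel ratchet teeth round its rim (108 to 130 mm from the axis, rising to 43 mm above the bench) and four round cups for jars, 68 mm from the axis, half-way between the two push pegs and beside them, rims 37 mm above the bench
- wheel (a joint): wheel angle, rad, growing counter-clockwise seen from above (forward, free); 0.04 to 0.16 at the start. A notch is 0.524 (30 degrees). The pawl sits fully down from 0 to 0.19 in the first notch and from -0.524 to -0.33 in the next one back; above that it rests on a tooth's slope, just below it on the next tooth. Pawl down blocks backward turning. About 2 N at a peg turns it; it stays where left
- pawl (a joint): angle of the pawl, rad: 0 fully down in a notch, growing as its nose lifts; clear of the teeth above 0.35; it tips over its balance point at about 0.75 and then falls by its own weight to its stop at 1.3, thrown back, where it stays; pushed back below about 0.75 it falls down again. No spring; about 1 N moves it
- pawl_hinge (a point): middle of the pawl's hinge, fixed: 158 mm from the wheel's axis on the base's +y side, 56 mm above the bench; the hinge runs parallel to the base's x axis between two cheeks, 38 mm wide over all, top 66 mm above the bench
- pawl_bar (a point): centre of the pawl's thumb bar: a steel bar 36 mm long and 12 mm thick, parallel to the hinge, at the top of a 10 mm thick stem, 60 mm from the hinge. With the pawl down it leans towards the wheel's axis (126 mm from the axis, 107 mm above the bench); thrown back it leans outward (198 mm from the axis, 100 mm above the bench)
- peg_near (a point): centre of the top face of one of the two upright steel push pegs on the wheel: 11 mm thick, 98 mm from the axis, reaching from the wheel's top to 104 mm above the bench. With the wheel at 0 this one lies on the base's -x side
- peg_far (a point): the same for the other push peg, opposite on the wheel (the base's +x side with the wheel at 0)
- jar_a_mid (a point): one of three identical loose specimen jars standing in the carousel's cups (clear body, white screw cap, 43 mm diameter, 65 mm tall, about 70 g; top 97 mm above the bench); this point is its centre, half-way up. Only a bystander: it must stay standing in its cup
- jar_b_mid (a point): one of three identical loose specimen jars standing in the carousel's cups (clear body, white screw cap, 43 mm diameter, 65 mm tall, about 70 g; top 97 mm above the bench); this point is its centre, half-way up. Only a bystander: it must stay standing in its cup
- jar_c_mid (a point): one of three identical loose specimen jars standing in the carousel's cups (clear body, white screw cap, 43 mm diameter, 65 mm tall, about 70 g; top 97 mm above the bench); this point is its centre, half-way up. Only a bystander: it must stay standing in its cup
- jar_d_mid (a point): a loose specimen jar like the others, standing on the bench close to the carousel's pawl; this point is its centre. Bystander
- marker: highlighter pen lying on the bench by the carousel, 115 x 22 x 15 mm, long axis x, origin under its middle. Bystander
- mouse: computer mouse, 105 x 60 x 26 mm, origin under its middle. Bystander
- slide_box: flat white slide box, 100 x 80 x 32 mm, origin under its middle. Bystander
- tape_dispenser: wooden-coloured tape dispenser, 150 x 55 x 86 mm, origin under its middle. Bystander
There are look-alikes about, which are no part of the job. Leave any orange look-alike of the part that bears jar_b_mid alone.

How it is judged:
By the outcome, as a careful person would: the job done as asked, in the order asked, and still so for the second after the job is handed in, with the robot touching nothing.
It also fails if it takes over 54 s, if anything falls off the work surface, if the arm or the gripper's body presses on something with over 40 N, if the wrist force passes 120 N, or if a joint passes its speed limit or range.

### The arm

A 6-joint arm with a two-finger parallel gripper is mounted at the origin on the work surface. World frame = base frame: x ahead of the robot, y to its left, z up, the work surface at z = 0. Lengths are in m, angles in rad, forces in N, time in s.
With the tool pointing down it reaches from about 0.325 to 0.875 m from the base axis. Payload 4.4 kg.
Tool frame: the origin (TCP) lies midway between the tips of the shut fingers; the grasp point (between the pads) lies 19 mm behind it; x points along the fingers, z is the direction in which the jaws open and shut, and the axes are right-handed (so a half turn about x gives the same grasp; the last joint's range is limited). The gripper opens to 85 mm and grips with 20 to 120 N. Pads are 22 mm wide; open, the fingers measure 114 mm over their backs; the gripper's body (76 mm by 85 mm) begins 54 mm behind the grasp point. The pads swing forward as they close: fully open they stand 13 mm farther back than shut.
Start: joints at [-0.15, 0.207, 1.542, -0, 1.393, -0.15], TCP at [0.575, -0, 0.231] pointing down, gripper open.
Joint ranges: [-2.73, 2.73], [-0.86, 2.22], [0.23, 2.46], [-1.11, 4.25], [0.08, 2.63], [-2.82, 2.82]. Speed limits (rad/s): [2.79, 2.79, 3.14, 3.14, 3.14, 3.14].

### API

Orientations are given as a rotation vector (axis times angle).
In Python, from plant import bot gives the robot as it stands. The module is installed in compiled form; this text tells all that it offers.
- The arm moves only by the shell command python3 -m creep 'ROWS' [FORCE]. ROWS is JSON, a list of rows, each a list of 3 entries, a list of its own where there are three numbers: the turn, a rotation vector about the tool's x, y, z in degrees, then the shift along the tool's x, y, z in mm, then the closure, from 0 (fully open) to 1 (shut). In form: [[[wx, wy, wz], [tx, ty, tz], jaw], ...]. A call has 1 to 10 rows; each row is the pose to reach, as a shift and turn from the pose commanded when the call began, along the tool's axes at that moment; what a row does not reach only later rows make up. A row lasts 1/8 s, in which the tool goes at most 62.5 mm and 10.7 degrees, less where a joint would pass 70% of its speed; a pose out of reach is approached as far as the arm can. A call with a gripper value outside its range is refused whole. The fingers move at their own pace and stop on an object; FORCE is the grip in N (left out, the last holds). Time passes only in rows, so rows that repeat a pose let the fingers close. It gives the time, the measured TCP pose, the force and the opening at its end, in the units of the state.
- bot.get_state(): the state, without advancing time (a new reading comes with each control period).
- bot.grab_frame(name): name is "scene" or "side" or "wrist"; returns (picture, depth): 480x640x3 uint8, red, green, blue; 480x640 float32, m along the optical axis (not along the pixel's ray), 0 where there is no reading.
- bot.camera_info(name): a dict with "K" (3x3 intrinsics, pixels), "view" (4x4, takes a point from world to camera coordinates); the wrist camera has in their place "tool_from_camera" (4x4, takes a point from camera to tool coordinates, whose origin is the TCP and whose axes are the tool frame's). Camera axes: x right, y up, looking along -z (the intrinsics and any distortion apply to the point x, -y, -z); pixel columns grow to the right and rows downward; lengths in m; the calibration is good to about 2 mm. A picture is of the moment at which its call begins: read the wrist's pose just before it. camera_info takes no time and is no camera call.
- bot.job_done(): hands the job in, once; it reports no verdict.
The state is a dict: "time": time; "joint_pos": joint angles; "qvel": joint speeds; "tau": joint torques, N m; "ee_pos": TCP position; "tool_rot": TCP orientation; "force": force on the tool from outside, world axes, zero at the start; "moment": the same for the moment, N m; "gripper_width": finger opening in m.
Only numpy, scipy, OpenCV 4.12 (cv2) and the standard library are available. Lean on these libraries where they do the work, as an engineer would, in place of code of your own. Each camera call takes 0.05 s, during which the arm holds its last target.

## Working session

There is one attempt and no reset: what is moved stays moved. The work goes in short steps, Python scripts to look and compute and a shell command to move; the robot and the scene stay as the last step left them, time stands still between calls to the robot, and variables do not carry over. Pictures are saved under pics/ and viewed, and the job is handed in when it is done.

```bash
mkdir -p pics; ls; python3 - <<'E'
from plant import bot
import cv2,numpy as np
s=bot.get_state();print(s)
for n in("scene","side"):
    p,d=bot.grab_frame(n);cv2.imwrite(f"pics/{n}0.png",p[:,:,::-1]);np.savez(f"pics/{n}0.npz",p=p,d=d)
    print(n,bot.camera_info(n))
print(bot.camera_info("wrist"))
E
```

```text
pics
{'time': 0.0, 'joint_pos': array([-1.50497514e-01,  2.07426610e-01,  1.54296043e+00,  2.93104219e-05,
        1.39350310e+00, -1.50513680e-01]), 'qvel': array([ 0.00083296,  0.00222935,  0.00022749, -0.00128026, -0.00094002,
       -0.0005067 ]), 'tau': array([ 4.44781954e-04, -3.83034396e+01, -2.91594708e+01, -2.26178481e-04,
        1.06274080e-02,  5.83859855e-05]), 'ee_pos': array([5.74241873e-01, 1.14301355e-04, 2.30118943e-01]), 'tool_rot': array([2.84429714e-04, 1.57306349e+00, 3.01657821e-04]), 'force': array([-0.13864566, -0.27959842, -0.1253936 ]), 'moment': array([ 0.01881582, -0.04868545, -0.04491776]), 'gripper_width': 0.08577857106706234}
scene {'K': array([[483.87068491,   0.        , 324.48885515],
       [  0.        , 483.87068491, 234.47677674],
       [  0.        ,   0.        ,   1.        ]]), 'view': array([[ 0.19098455,  0.98150248, -0.01333355, -0.08759339],
       [-0.72088228,  0.14946558,  0.67674868,  0.36326535],
       [ 0.66622341, -0.11963662,  0.73609337, -1.67455726],
       [ 0.        ,  0.        ,  0.        ,  1.        ]])}
side {'K': ar
[... 229 characters left out ...]
[ 0.20088048, -0.56787192,  0.79822836, -0.19254307],
       [-0.23236265,  0.76396265,  0.60197066, -1.05466798],
       [ 0.        ,  0.        ,  0.        ,  1.        ]])}
{'K': array([[338.45575112,   0.        , 320.90050477],
       [  0.        , 338.45575112, 230.02565953],
       [  0.        ,   0.        ,   1.        ]]), 'tool_from_camera': array([[ 1.18296931e-03,  2.73435074e-01, -9.61889734e-01,
        -1.43667680e-01],
       [-5.55357569e-05,  9.61890424e-01,  2.73435201e-01,
         6.88829982e-02],
       [ 9.99999299e-01, -2.70046176e-04,  1.15307227e-03,
         1.59749045e-04],
       [ 0.00000000e+00,  0.00000000e+00,  0.00000000e+00,
         1.00000000e+00]])}
```

View pics/scene0.png

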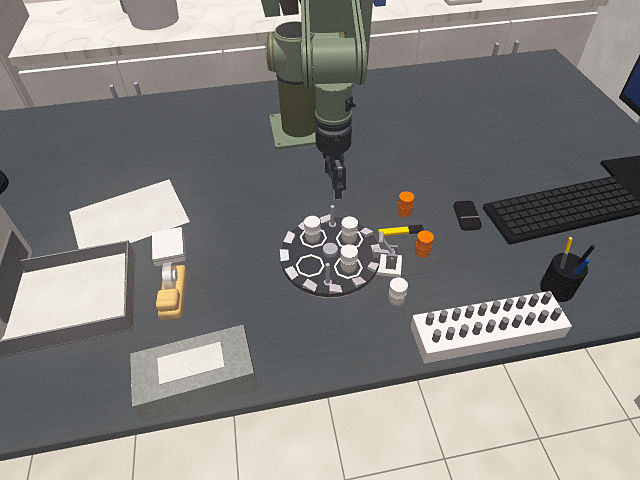

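View pics/side0.png

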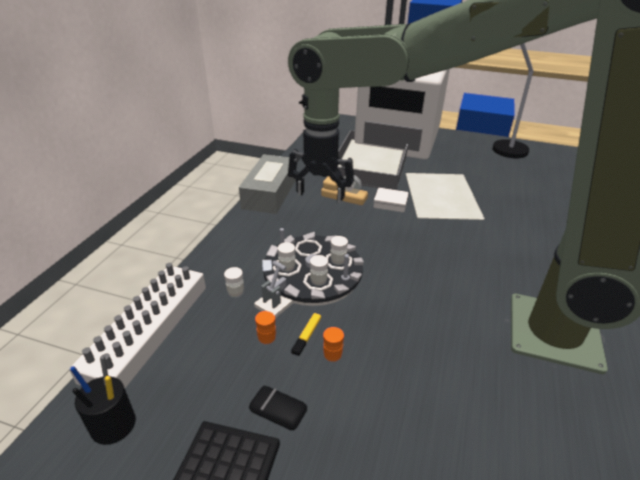

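Scene view: the carousel is at (330,253), the pegs at about (332,215) and (327,272), the pawl at about (388,243). The white jar D is at (398,290), with orange look-alike jars at (405,203) and (425,243). The orange jar at (425,243) is just outside the pawl. Next, crops.

```bash
cat > h.py <<'E'
import numpy as np,cv2
from plant import bot
from scipy.spatial.transform import Rotation as R
def cam(n,st=None):
    c=bot.camera_info(n);K=np.array(c["K"])
    if n!="wrist": V=np.linalg.inv(np.array(c["view"]))
    else:
        T=np.eye(4);T[:3,:3]=R.from_rotvec(st["tool_rot"]).as_matrix();T[:3,3]=st["ee_pos"]
        V=T@np.array(c["tool_from_camera"])
    return K,V
def ray(KV,u,v):
    K,V=KV
    d=np.array([(u-K[0,2])/K[0,0],-(v-K[1,2])/K[1,1],-1.0])
    return V[:3,3],V[:3,:3]@d
def onz(KV,u,v,z):
    o,d=ray(KV,u,v);return o+d*(z-o[2])/d[2]
def atd(KV,u,v,dep):
    o,d=ray(KV,u,v);return o+d*dep
def proj(KV,p):
    K,V=KV
    q=np.linalg.inv(V)@np.append(p,1);return K[0,0]*q[0]/-q[2]+K[0,2],K[1,1]*-q[1]/-q[2]+K[1,2]
def tri(r1,r2):
    (o1,d1),(o2,d2)=r1,r2
    A=np.stack([d1,-d2],1);t=np.linalg.lstsq(A,o2-o1,rcond=None)[0]
    a=o1+d1*t[0];b=o2+d2*t[1];return (a+b)/2,np.linalg.norm(a-b)
def crop(p,x0,y0,x1,y1,name,k):
    cv2.imwrite(name,cv2.resize(p[y0:y1,x0:x1,::-1],None,fx=k,fy=k,interpolation=cv2.INTER_CUBIC))
E
python3 - <<'E'
from h import *
p=np.load("pics/scene0.npz")["p"];crop(p,270,190,450,310,"pics/sc_c.png",4.4)
p=np.load("pics/side0.npz")["p"];crop(p,220,215,380,335,"pics/sd_c.png",5)
S=cam("scene")
for u,v,z in [(330,248,.04),(332,206,.104),(327,264,.104),(390,265,0),(425,243,.04),(398,290,.03)]: print(u,v,onz(S,u,v,z).round(3))
E
```

```text
330 248 [ 0.588 -0.01   0.04 ]
332 206 [0.501 0.013 0.104]
327 264 [ 0.69  -0.038  0.104]
390 265 [0.643 0.138 0.   ]
425 243 [0.621 0.235 0.04 ]
398 290 [0.745 0.126 0.03 ]
```

View pics/sc_c.png

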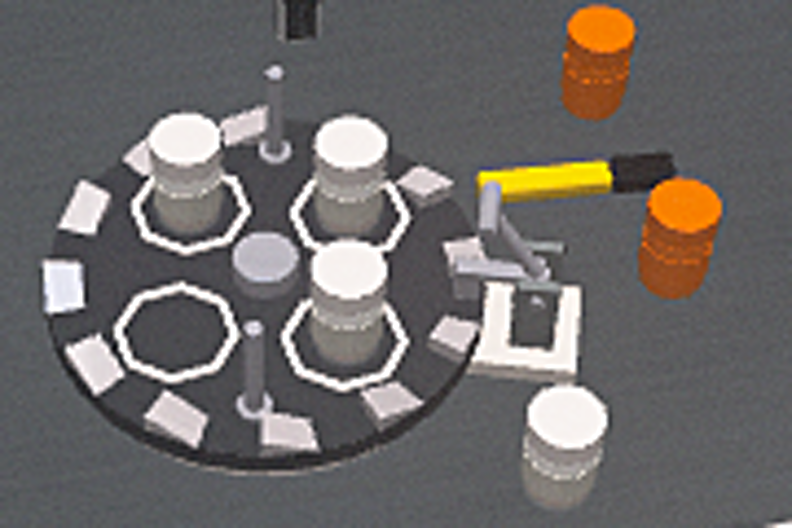

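View pics/sd_c.png

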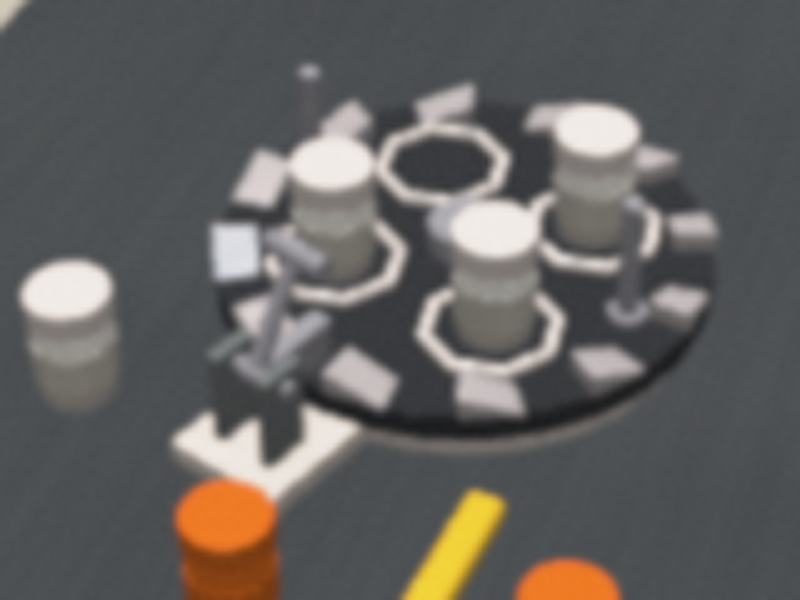

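```bash
python3 - <<'E'
from h import *
S=cam("scene");D=cam("side")
sc=lambda x,y:(270+x/4.4-.4,190+y/4.4-.4)
sd=lambda x,y:(220+x/5-.4,215+y/5-.4)
for n,a,b in [("near",(275,72),(632,203)),("far",(253,327),(309,72)),("bar",(490,212),(295,250)),("jB",(350,145),(495,230)),("jR",(350,268),(333,163)),("jL",(186,142),(597,130)),("jD",(567,417),(68,290)),("or1",(684,206),(226,518))]:
    print(n,[x if isinstance(x,float) else x.round(4) for x in tri(ray(S,*sc(*a)),ray(D,*sd(*b)))])
n=onz(S,*sc(275,72),.104);f=onz(S,*sc(253,327),.104);print(n,f,np.linalg.norm(n-f),(n+f)/2)
n=onz(D,*sd(632,203),.104);f=onz(D,*sd(309,72),.104);print(n,f,np.linalg.norm(n-f),(n+f)/2)
print("bar",onz(S,*sc(490,212),.113),onz(D,*sd(295,250),.113))
for (a,c) in [((567,417),.065),((684,206),.065),((600,28),.065),((350,145),.097),((350,268),.097),((186,142),.097)]: print(a,onz(S,*sc(*a),c).round(4))
# tongue corners
for c in [(485,282),(580,287),(578,380),(470,372)]: print("tongue",onz(S,*sc(*c),.01).round(4))
E
```

```text
near [array([0.5015, 0.0132, 0.1049]), np.float64(0.0005035472014095737)]
far [array([ 0.69  , -0.0376,  0.1049]), np.float64(0.0005005095032138009)]
bar [array([0.6386, 0.106 , 0.1093]), np.float64(0.0024661471089267423)]
jB [array([0.5607, 0.0451, 0.0962]), np.float64(0.0014426235107341155)]
jR [array([0.6532, 0.0234, 0.0977]), np.float64(0.0022593315934995722)]
jL [array([ 0.5382, -0.0482,  0.0965]), np.float64(0.003071828343616451)]
jD [array([0.7523, 0.1205, 0.0652]), np.float64(0.001930799365685638)]
or1 [array([0.6187, 0.2328, 0.0637]), np.float64(0.00039040635762662747)]
[0.50086553 0.01348462 0.104     ] [ 0.68954789 -0.03728225  0.104     ] 0.19539270105823556 [ 0.59520671 -0.01189882  0.104     ]
[0.50165769 0.01172966 0.104     ] [ 0.69050097 -0.03910817  0.104     ] 0.19556653304747193 [ 0.59607933 -0.01368926  0.104     ]
bar [0.64300401 0.10545795 0.113     ] [0.63603364 0.10889625 0.113     ]
(567, 417) [0.753  0.1211 0.065 ]
(684, 206) [0.62   0.2324 0.065 ]
(600, 28) [0.4642 0.2305 0.065 ]
(350, 145) [0.5622 0.0452 0.097 ]
(350, 268) [0.6538 0.0241 0.097 ]
(186, 142) [ 0.5404 -0.0475  0.097 ]
tongue [0.6084 0.1197 0.01  ]
tongue [0.6237 0.1742 0.01  ]
tongue [0.6906 0.1523 0.01  ]
tongue [0.6725 0.093  0.01  ]
```

Geometry checks: the pegs are 195.5 mm apart (expected 196), the wheel axis is about (0.596,-0.012), and the bar is 126 mm out at world angle 69.5°. So the base yaw is about -20° and the wheel is at about +0.08.

Candidates for the pawl bar: the steel T at (381,238), pegs at (332,206) and (327,264), marker at (400,231). The T on the tongue's cheeks fits the description. Candidates for jar B's look-alikes: the orange jars at (405,203) and (425,243), which I'll leave alone.

Next I'll shut the fingers, align with the base and take a wrist view from above as the close check.

```bash
python3 -m creep '[[[10,0,0],[10,25,20],1],[[20,0,0],[25,50,40],1],[[20,0,0],[30,67,51],1],[[20,0,0],[30,67,51],1],[[20,0,0],[30,67,51],1]]' 40
python3 - <<'E'
from h import *
s=bot.get_state();print(s["ee_pos"],s["tool_rot"],s["force"],s["gripper_width"],s["time"])
p,d=bot.grab_frame("wrist");cv2.imwrite("pics/w1.png",p[:,:,::-1]);np.savez("pics/w1.npz",p=p,d=d,pos=s["ee_pos"],rot=s["tool_rot"])
W=cam("wrist",s)
for nm,x in [("near",(.5015,.0132,.104)),("far",(.69,-.0376,.104)),("bar",(.639,.106,.107))]: print(nm,proj(W,np.array(x)))
E
```

```text
time: 0.72
ee_pos: [0.6258, 0.0664, 0.2017]
tool_rot: [0.272, 1.553, -0.273]
force: [0.6, -0.0, -0.1]
gripper_width: 0.0003
[0.62580555 0.06643485 0.20165226] [ 0.27246418  1.55341779 -0.27341934] [ 0.5527691  -0.00979735 -0.11597903] 0.0002749859206755233 0.725
near (np.float64(199.96789730310024), np.float64(339.0625214139321))
far (np.float64(440.18713376085316), np.float64(321.23461872118327))
bar (np.float64(319.2692257320566), np.float64(174.13883114696222))
```

View pics/w1.png

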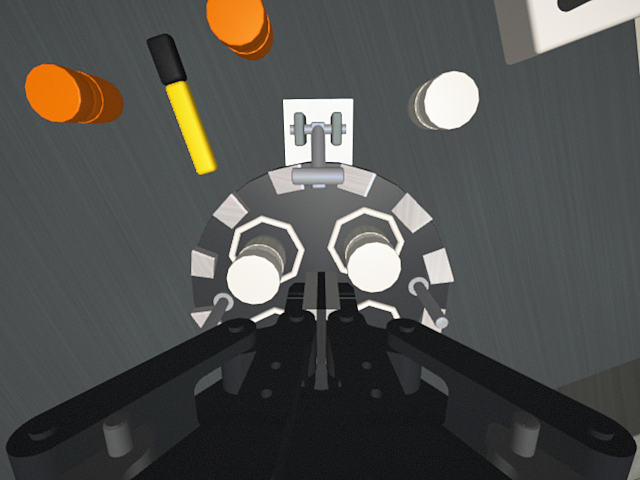

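Wrist view confirms the choice: thumb bar at (318,176), on a stem rising from the cheeks at (299,128) and (340,129). The orange jar at (238,20) is well off to the side. The peg at (441,322) is peg_far and the predictions agree to about 2 px.

```bash
python3 - <<'E'
from h import *
z=np.load("pics/w1.npz");st=dict(ee_pos=z["pos"],tool_rot=z["rot"]);W=cam("wrist",st)
M=W[1]; C=np.array([.5957,-.0125,0])
for nm,u,v,h in [("bar",318,173,.113),("barL",291,175,.110),("barR",344,175,.110),("hinge",319.5,128.5,.060),("far",442,323,.104),("jR",374,264,.097),("jB",254,277,.097),("jD",451,99,.065),("or1",236,15,.065),("finger",323,270,.2)]:
    P=onz(W,u,v,h);r=P-C;print(nm,P.round(4),"r",np.hypot(r[0],r[1]).round(4),"ang",np.degrees(np.arctan2(r[1],r[0])).round(2), "depth",z["d"][int(v),int(u)])
    b=R.from_euler('z',20.0,degrees=True).apply(r);print("   base",b.round(4))
E
```

```text
bar [0.6387 0.1077 0.113 ] r 0.1276 ang 70.3 depth 0.23142406
   base [-0.0007  0.1276  0.113 ]
barL [0.6206 0.1124 0.11  ] r 0.1274 ang 78.74 depth 0.23151587
   base [-0.0194  0.1259  0.11  ]
barR [0.655  0.0999 0.11  ] r 0.1271 ang 62.2 depth 0.30784804
   base [0.0173 0.1259 0.11  ]
hinge [0.6496 0.1353 0.06  ] r 0.1574 ang 69.97 depth 0.26860166
   base [1.000e-04 1.574e-01 6.000e-02]
far [ 0.691  -0.0397  0.104 ] r 0.0991 ang -15.91 depth 0.2712949
   base [0.0988 0.0071 0.104 ]
jR [0.655  0.0244 0.097 ] r 0.0699 ang 31.93 depth 0.2643587
   base [0.0431 0.055  0.097 ]
jB [0.562  0.0464 0.097 ] r 0.0678 ang 119.77 depth 0.2678633
   base [-0.0518  0.0438  0.097 ]
jD [0.7529 0.1211 0.065 ] r 0.2063 ang 40.35 depth 0.2611154
   base [0.1021 0.1793 0.065 ]
or1 [0.6195 0.2305 0.065 ] r 0.2442 ang 84.41 depth 0.24482681
   base [-0.0608  0.2365  0.065 ]
finger [0.6297 0.0739 0.2   ] r 0.0929 ang 68.52 depth 0.3349443
   base [0.0024 0.0929 0.2   ]
```

Measured: hinge at 157.4 mm, base y direction at 70.0°, and the bar where it should be. The tool is aligned with the base (tool y = base y, tool z = base x), with the TCP at base (1,84). Next I go down to z≈0.097 on the wheel side of the bar and push outward.

```bash
python3 -m creep '[[[0,0,0],[50,0,-1],1],[[0,0,0],[90,0,-1],1],[[0,0,0],[104,0,-1],1],[[0,0,0],[104,0,-1],1],[[0,0,0],[104,10,-1],1],[[0,0,0],[104,20,-1],1],[[0,0,0],[104,28,-1],1],[[0,0,0],[104,36,-1],1]]'
python3 -m creep '[[[0,0,0],[0,8,0],1],[[0,0,0],[0,16,0],1],[[0,0,0],[0,24,0],1],[[0,0,0],[0,32,0],1],[[0,0,0],[0,40,0],1],[[0,0,0],[0,46,0],1],[[0,0,0],[0,46,0],1],[[0,0,0],[0,46,0],1]]'
python3 - <<'E'
from h import *
s=bot.get_state();print(s["ee_pos"],s["force"],s["time"])
p,d=bot.grab_frame("wrist");cv2.imwrite("pics/w2.png",p[:,:,::-1])
p,d=bot.grab_frame("side");crop(p,220,215,380,335,"pics/sd2.png",5)
E
```

```text
time: 1.78
ee_pos: [0.6379, 0.1019, 0.0979]
tool_rot: [0.273, 1.552, -0.273]
force: [-0.3, -0.4, 0.3]
gripper_width: -0.0004
time: 2.78
ee_pos: [0.653, 0.1443, 0.0972]
tool_rot: [0.274, 1.554, -0.274]
force: [0.6, -0.7, -0.3]
gripper_width: -0.0001
[0.65303341 0.14426003 0.09723432] [ 0.55588183 -0.70855328 -0.3146817 ] 2.775
```

View pics/w2.png

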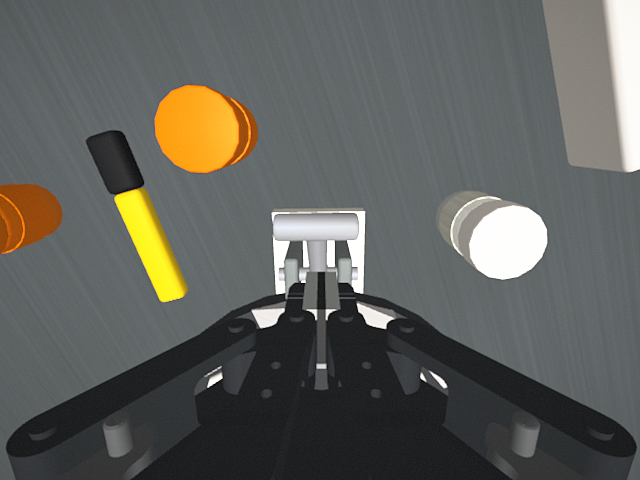

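View pics/sd2.png

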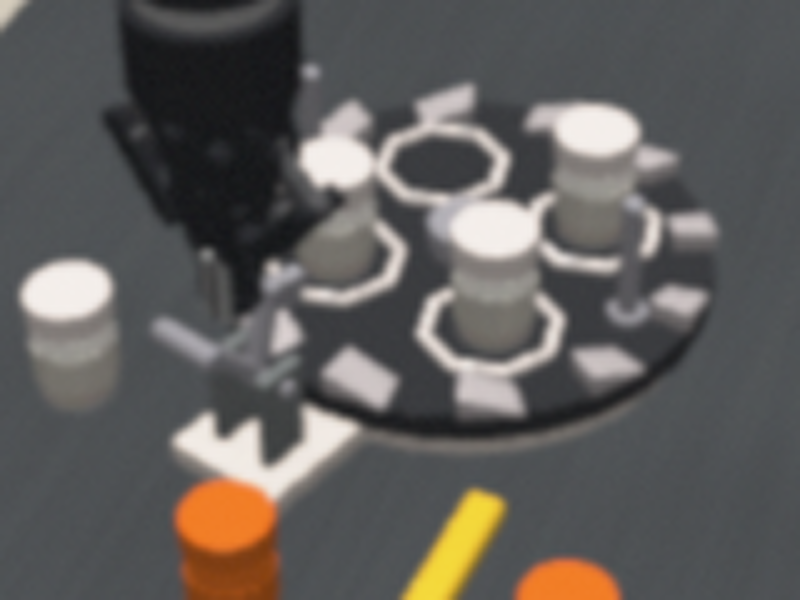

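The wrist view shows the bar thrown outward to (316,227), clear of the finger, with the nose lifted (side crop, around (285,280)). I'll lift straight up and check that it stays.

```bash
python3 -m creep '[[[0,0,0],[-10,0,0],1],[[0,0,0],[-25,0,0],1],[[0,0,0],[-50,0,0],1],[[0,0,0],[-85,0,0],1],[[0,0,0],[-85,0,0],1]]'
python3 - <<'E'
from h import *
s=bot.get_state();print(s["ee_pos"],s["force"],s["time"])
p,d=bot.grab_frame("wrist");cv2.imwrite("pics/w3.png",p[:,:,::-1])
W=cam("wrist",s)
b=lambda x,y,z:np.array([.5957,-.0125,0])+R.from_euler('z',-20,degrees=True).apply([x,y,z])
print("bar back",proj(W,b(0,.198,.1)),"down",proj(W,b(0,.126,.107)))
p,d=bot.grab_frame("side");crop(p,220,215,380,335,"pics/sd3.png",5)
E
```

```text
time: 3.5
ee_pos: [0.6564, 0.1447, 0.1884]
tool_rot: [0.276, 1.543, -0.271]
force: [0.6, -0.3, 0.5]
gripper_width: 0.0001
[0.65644089 0.14465302 0.18842311] [ 0.64433485 -0.27732331  0.54497256] 3.5
bar back (np.float64(314.7853415762568), np.float64(193.489526997221)) down (np.float64(315.1904287327102), np.float64(293.0045646871918))
```

View pics/w3.png

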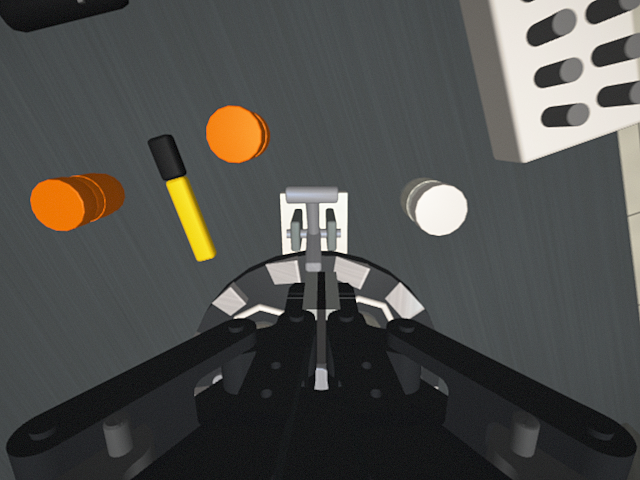

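View pics/sd3.png

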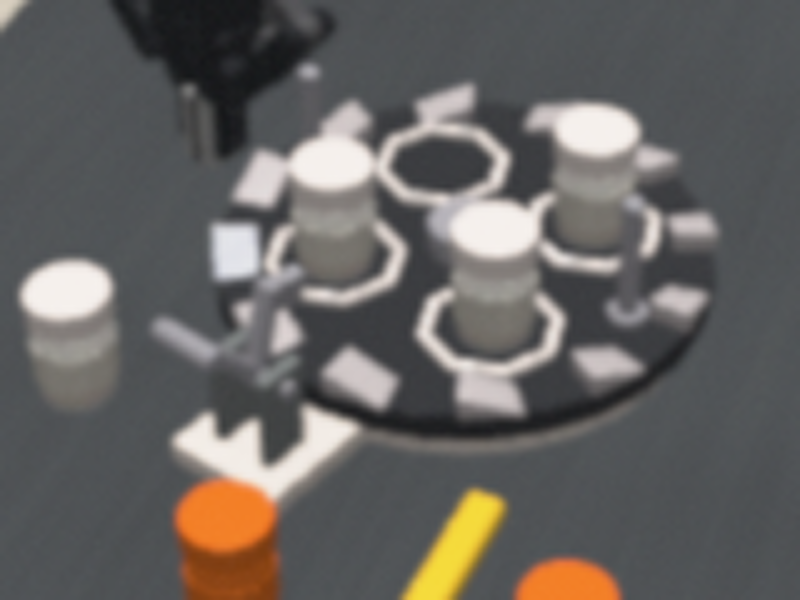

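The pawl stays thrown back: the bar is at (312,192), predicted (315,193). For the wheel, the far peg sits at base (98,7.5), so the wheel is at ≈0.08. I'll come down on its +y side and push it in base -y, towards a wheel angle of about -0.44.

```bash
python3 -m creep '[[[0,0,0],[0,-45,30],1],[[0,0,0],[0,-90,60],1],[[0,0,0],[0,-134,93],1],[[0,0,0],[0,-134,93],1],[[0,0,0],[40,-134,93],1],[[0,0,0],[80,-134,93],1],[[0,0,0],[105,-134,93],1],[[0,0,0],[105,-134,93],1]]'
python3 - <<'E'
from h import *
s=bot.get_state();print(s["ee_pos"],s["force"],s["time"])
print("base",R.from_euler('z',20,degrees=True).apply(s["ee_pos"]-[.5957,-.0125,0]).round(4))
p,d=bot.grab_frame("wrist");cv2.imwrite("pics/w4.png",p[:,:,::-1])
E
```

```text
time: 4.6
ee_pos: [0.6909, -0.0119, 0.0726]
tool_rot: [0.274, 1.563, -0.274]
force: [-0.5, 0.9, -0.5]
gripper_width: -0.0001
[ 0.6908803  -0.01185478  0.0726014 ] [-0.52841789  0.88422454 -0.50089724] 4.6
base [0.0892 0.0332 0.0726]
```

View pics/w4.png

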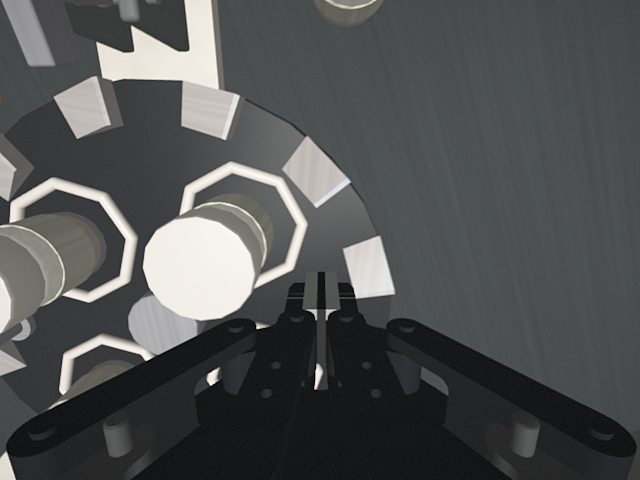

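```bash
python3 - <<'E'
from h import *
z=np.load("pics/w1.npz");T=np.array(bot.camera_info("wrist")["tool_from_camera"]);K=np.array(bot.camera_info("wrist")["K"])
for u,v in [(312,280),(300,295),(292,292),(238,327),(232,350),(180,350),(210,400),(323,295),(345,290),(355,300)]:
    d=z["d"][v,u];q=np.array([(u-K[0,2])/K[0,0],-(v-K[1,2])/K[1,1],-1,1/d if d else 1])*d
    print((u,v),d,(T@q)[:3].round(4))
E
```

```text
(312, 280) 0.14068158 [-0.0141  0.0105 -0.0035]
(300, 295) 0.13633129 [-0.0197  0.0065 -0.0083]
(292, 292) 0.14006029 [-0.016   0.0059 -0.0118]
(238, 327) 0.10126539 [-0.0542  0.0133 -0.0246]
(232, 350) 0.095788464 [-0.0609  0.0101 -0.025 ]
(180, 350) 0.09414383 [-0.0623  0.0111 -0.039 ]
(210, 400) 0.101867445 [-0.0597 -0.0081 -0.0332]
(323, 295) 0.12805614 [-0.0272  0.0103  0.001 ]
(345, 290) 0.14133656 [-0.0146  0.0062  0.0102]
(355, 300) 0.13201582 [-0.0242  0.0066  0.0135]
```

The linkage arms sit 54 mm above the tip, so they clear the jar caps, and the finger half-width is 10.5 mm. First push part of the way, following the peg's arc, then measure.

```bash
python3 -m creep '[[[0,0,0],[-5,0,7],1],[[0,0,0],[-5,-6,8],1],[[0,0,0],[-5,-12,8],1],[[0,0,0],[-5,-18,8],1],[[0,0,0],[-5,-24,7],1],[[0,0,0],[-5,-30,7],1],[[0,0,0],[-5,-36,6],1],[[0,0,0],[-5,-42,5],1],[[0,0,0],[-5,-42,5],1],[[0,0,0],[-5,-42,5],1]]'
python3 - <<'E'
from h import *
s=bot.get_state();print(s["ee_pos"],s["force"],s["time"])
print("base",R.from_euler('z',20,degrees=True).apply(s["ee_pos"]-[.5957,-.0125,0]).round(4))
p,d=bot.grab_frame("wrist");cv2.imwrite("pics/w5.png",p[:,:,::-1])
p,d=bot.grab_frame("scene");crop(p,270,190,450,310,"pics/sc5.png",4.4)
E
```

```text
time: 5.9
ee_pos: [0.6844, -0.0547, 0.0818]
tool_rot: [0.274, 1.555, -0.274]
force: [-0.3, -0.1, 0.6]
gripper_width: -0.0
[ 0.68441336 -0.05474183  0.08176185] [-0.31646477 -0.14877219  0.59775145] 5.9
base [ 0.0978 -0.0094  0.0818]
```

View pics/sc5.png

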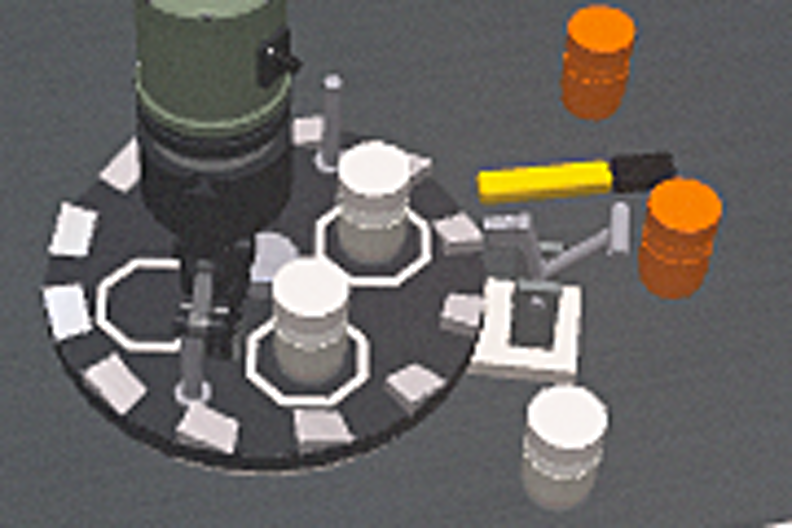

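View pics/w5.png

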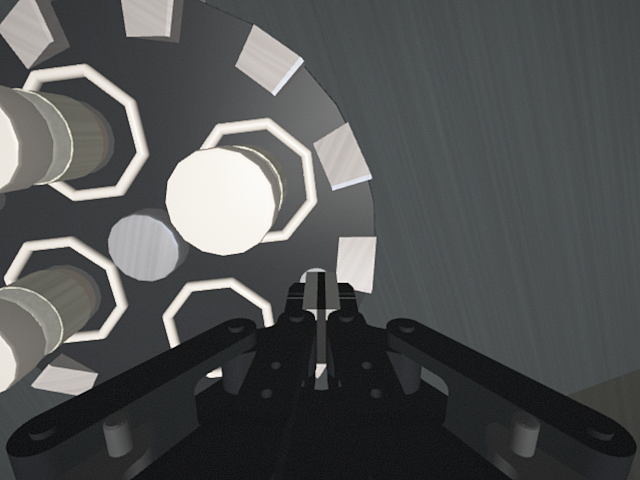

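```bash
cat > wa.py <<'E'
from h import *
def wang(x,y,off):  # crop coords scene, peg top, off=180 for near, 0 for far
    P=onz(cam("scene"),270+x/4.4-.4,190+y/4.4-.4,.104)
    b=R.from_euler('z',20,degrees=True).apply(P-[.5957,-.0125,0])
    a=np.degrees(np.arctan2(b[1],b[0]))-off; a=(a+180)%360-180
    print(b.round(4),np.hypot(b[0],b[1]).round(4),"wheel rad",np.radians(a).round(4))
E
python3 - <<'E'
from wa import *
wang(275,72,180);wang(253,327,0)
wang(332,80,180);wang(204,268,0)
E
```

```text
[-0.098 -0.008  0.104] 0.0983 wheel rad 0.0816
[0.0967 0.0088 0.104 ] 0.0971 wheel rad 0.0909
[-0.0961  0.0264  0.104 ] 0.0996 wheel rad -0.2679
[ 0.0596 -0.024   0.104 ] 0.0642 wheel rad -0.3827
```

The near peg gives the wheel at -0.268, and the finger position implies -0.262, so they agree. Another 15.5 mm brings it to ≈-0.435.

```bash
python3 -m creep '[[[0,0,0],[0,-4,-1],1],[[0,0,0],[0,-8,-3],1],[[0,0,0],[0,-12,-4],1],[[0,0,0],[0,-15.5,-6],1],[[0,0,0],[0,-15.5,-6],1],[[0,0,0],[0,-15.5,-6],1]]'
python3 -m creep '[[[0,0,0],[0,6,0],1],[[0,0,0],[0,12,0],1],[[0,0,0],[-40,14,0],1],[[0,0,0],[-90,14,0],1],[[0,0,0],[-120,14,0],1],[[0,0,0],[-120,14,0],1]]'
python3 - <<'E'
from h import *
s=bot.get_state();print(s["ee_pos"],s["force"],s["time"])
print("base",R.from_euler('z',20,degrees=True).apply(s["ee_pos"]-[.5957,-.0125,0]).round(4))
p,d=bot.grab_frame("wrist");cv2.imwrite("pics/w6.png",p[:,:,::-1])
p,d=bot.grab_frame("scene");crop(p,270,190,450,310,"pics/sc6.png",4.4)
E
```

```text
time: 6.75
ee_pos: [0.6738, -0.0674, 0.0823]
tool_rot: [0.274, 1.554, -0.274]
force: [0.5, -0.3, 0.1]
gripper_width: 0.0
time: 7.5
ee_pos: [0.6814, -0.0538, 0.2068]
tool_rot: [0.273, 1.545, -0.273]
force: [-0.8, -0.1, 0.2]
gripper_width: 0.0
[ 0.6814211  -0.05379184  0.20678949] [-0.79184924 -0.11917266  0.21287438] 7.5
base [ 0.0947 -0.0095  0.2068]
```

View pics/sc6.png

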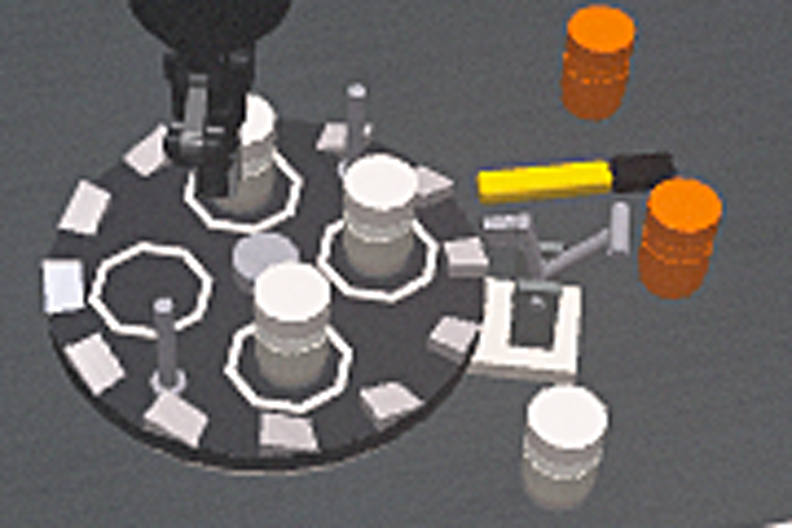

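View pics/w6.png

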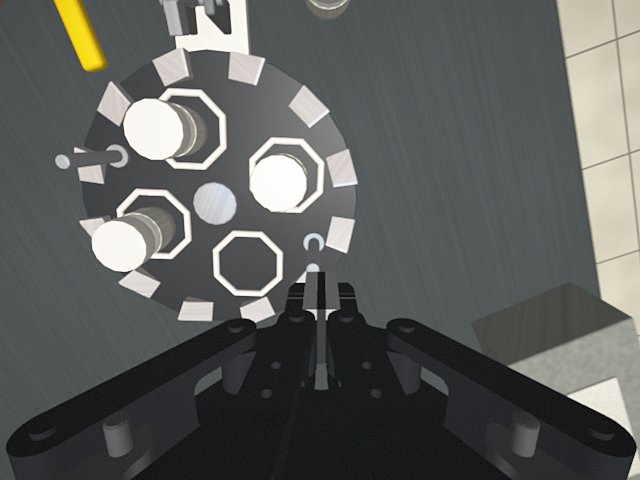

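```bash
python3 - <<'E'
from wa import *
wang(356,90,180);wang(164,303,0)
E
```

```text
[-0.0897  0.0414  0.104 ] 0.0988 wheel rad -0.4327
[ 0.0872 -0.0411  0.104 ] 0.0964 wheel rad -0.4407
```

The wheel is at -0.43 to -0.44 (both pegs agree), in the middle of the next notch's range. All jars are still in their cups. Now I go over to the outside of the bar.

```bash
python3 -m creep '[[[0,0,0],[0,45,-25],1],[[0,0,0],[0,90,-50],1],[[0,0,0],[0,140,-75],1],[[0,0,0],[0,190,-95],1],[[0,0,0],[0,230,-95],1],[[0,0,0],[0,243,-95],1],[[0,0,0],[0,243,-95],1],[[0,0,0],[0,243,-95],1]]'
python3 - <<'E'
from h import *
s=bot.get_state();print(s["ee_pos"],s["force"],s["time"])
print("base",R.from_euler('z',20,degrees=True).apply(s["ee_pos"]-[.5957,-.0125,0]).round(4))
p,d=bot.grab_frame("scene");crop(p,270,190,450,310,"pics/sc7.png",4.4)
E
```

```text
time: 8.6
ee_pos: [0.6723, 0.2054, 0.2012]
tool_rot: [0.274, 1.555, -0.276]
force: [0.8, -0.4, -0.2]
gripper_width: 0.0
[0.67225678 0.20538084 0.20121778] [ 0.7844159  -0.42026956 -0.17742749] 8.6
base [-0.0026  0.2309  0.2012]
```

View pics/sc7.png

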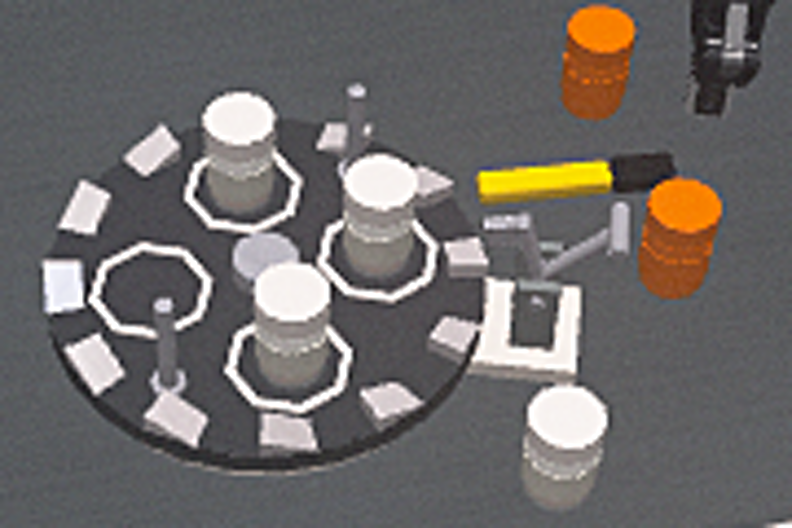

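```bash
python3 -m creep '[[[0,0,0],[40,0,5],1],[[0,0,0],[80,0,5],1],[[0,0,0],[108,0,5],1],[[0,0,0],[108,0,5],1],[[0,0,0],[108,-10,5],1],[[0,0,0],[108,-20,5],1],[[0,0,0],[108,-28,5],1],[[0,0,0],[108,-36,5],1]]'
python3 -m creep '[[[0,0,0],[0,-8,0],1],[[0,0,0],[0,-16,0],1],[[0,0,0],[0,-24,0],1],[[0,0,0],[0,-30,0],1],[[0,0,0],[0,-30,0],1],[[0,0,0],[0,-30,0],1]]'
python3 - <<'E'
from h import *
s=bot.get_state();print(s["ee_pos"],s["force"],s["time"])
print("base",R.from_euler('z',20,degrees=True).apply(s["ee_pos"]-[.5957,-.0125,0]).round(4))
p,d=bot.grab_frame("scene");crop(p,270,190,450,310,"pics/sc8.png",4.4)
E
```

```text
time: 9.65
ee_pos: [0.6652, 0.1707, 0.0953]
tool_rot: [0.274, 1.552, -0.274]
force: [0.2, 0.3, -1.2]
gripper_width: 0.0
time: 10.4
ee_pos: [0.6549, 0.1433, 0.0943]
tool_rot: [0.274, 1.553, -0.274]
force: [-0.3, -0.1, -0.3]
gripper_width: 0.0004
[0.65489247 0.14334736 0.09428868] [-0.34579184 -0.1103354  -0.3388402 ] 10.4
base [0.0023 0.1667 0.0943]
```

View pics/sc8.png

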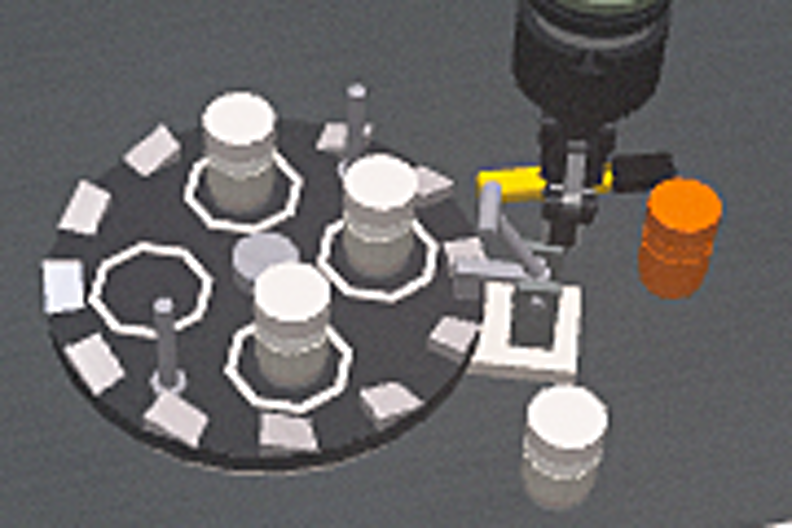

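The pawl has dropped: bar back at (490,190)-(492,240) in the crop and nose at (490,268), as at the start. I'll retract upward and outward and check everything.

```bash
python3 -m creep '[[[0,0,0],[0,10,0],1],[[0,0,0],[-40,15,0],1],[[0,0,0],[-80,0,0],1],[[0,0,0],[-100,-45,0],1],[[0,0,0],[-105,-84,0],1],[[0,0,0],[-105,-84,0],1],[[0,0,0],[-105,-84,0],1]]'
python3 - <<'E'
from wa import *
s=bot.get_state();print(s["ee_pos"],s["force"],s["time"])
W=cam("wrist",s);b=lambda x,y,z:np.array([.5957,-.0125,0])+R.from_euler('z',-20,degrees=True).apply([x,y,z])
print("bar down",proj(W,b(0,.126,.107)))
p,d=bot.grab_frame("wrist");cv2.imwrite("pics/w9.png",p[:,:,::-1])
p,d=bot.grab_frame("scene");crop(p,270,190,450,310,"pics/sc9.png",4.4)
p,d=bot.grab_frame("side");crop(p,220,215,380,335,"pics/sd9.png",5)
E
```

```text
time: 11.32
ee_pos: [0.6263, 0.0652, 0.1992]
tool_rot: [0.274, 1.553, -0.273]
force: [-0.1, 0.1, -0.0]
gripper_width: 0.0002
[0.62633712 0.06518442 0.19921245] [-0.14250724  0.06476038 -0.01356344] 11.325
bar down (np.float64(317.6613170979042), np.float64(173.51663102293813))
```

View pics/w9.png

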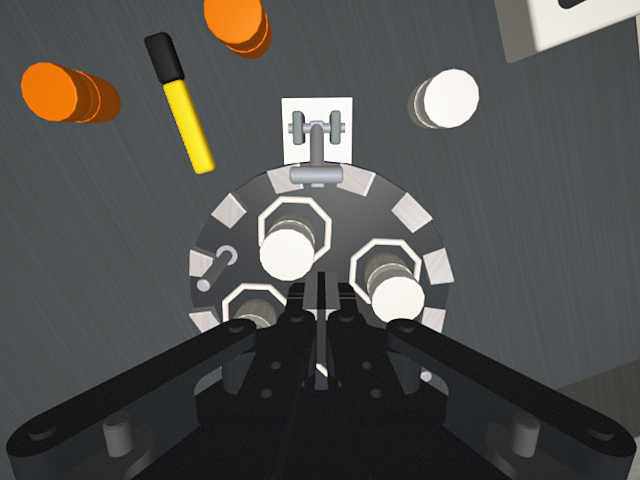

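View pics/sc9.png

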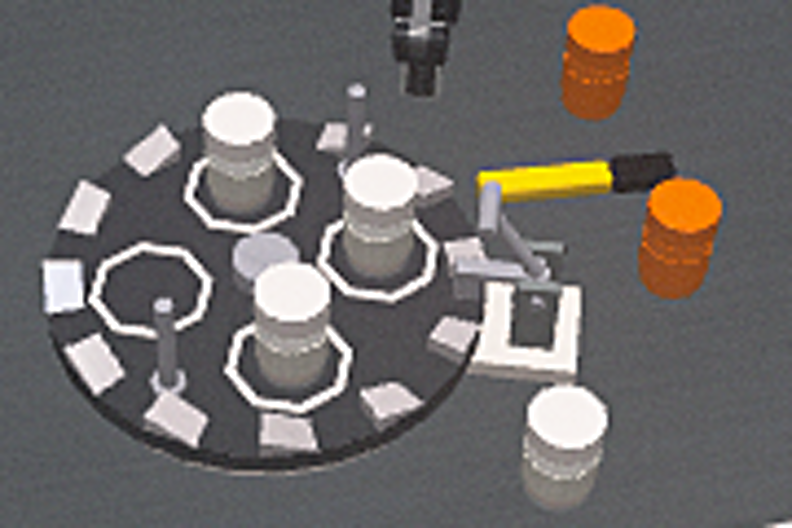

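View pics/sd9.png

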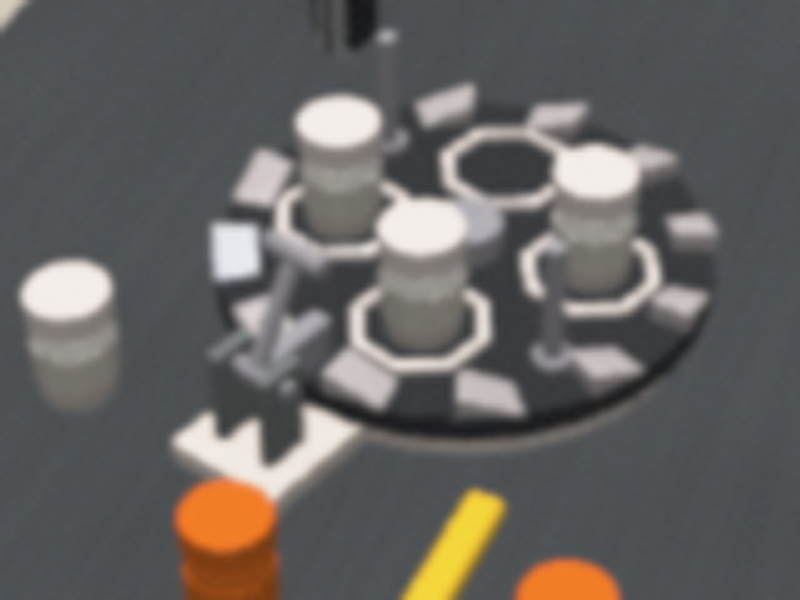

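The wrist view has the bar at (317,174), predicted fully down at (317.7,173.5). The pawl picture matches the start image, the pegs are in the same pixels as at -0.44, jars and bystanders are in place, and the tool is free. Handing in.

```bash
python3 -c "
from plant import bot
print(bot.job_done())"
```

```text
the job is handed in; nothing more can be done
None
```

The carousel is back by one notch and the pawl is down in that notch; I handed the job in at about 11.5 s of the 54 s allowed.

- **What I did:** with the fingers shut, I pushed the thumb bar outward until the pawl stayed thrown back. I then pushed the far peg so the wheel turned clockwise by one notch, and pushed the bar back inward so the pawl fell into place.
- **Wheel:** it went from about +0.085 to about -0.437 rad. The two pegs gave -0.433 and -0.441, both inside the range where the pawl sits fully down (-0.524 to -0.33).
- **Pawl:** in the last wrist picture the bar was within 1 px of where it should be fully down, and the scene and side views match the start. I did not push the wheel to test the lock.
- **Everything else:** the three jars are standing in their cups. In the final crops the bench jar, the orange look-alikes and the marker have not moved. I did not re-check the slide box, tape dispenser and mouse at the end, but the arm never went near them.
- **Forces:** the readings I took stayed around 1 N, and the tool was touching nothing at hand-in. No check failed. Measured tool positions sometimes ran several mm off the commanded ones, so I worked from the measured ones.

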